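Put the four eyepiece barrels into their case bases

TASK

Four knurled brass eyepiece barrels are ready to be boxed: stand each one upright in the black screw-case base of its own size, the smallest barrel in the smallest base and so on up to the largest in the largest, so that its cover can be screwed on. Set each barrel down on the felt rather than dropping it, leave the bases standing on the bench, and leave the green prism and the white porcelain shell where they lie.

Things in the scene. Friction and masses are not known exactly. Their poses are not given: they have to be found in the camera images.
- barrel_s: The smallest of four upright, loose, knurled brass eyepiece barrels, 46 mm tall, about 60 g: a plain lower tube 24 mm in diameter and 20 mm high carries a knurled round body 29 mm in diameter and 26 mm high, with a dark eye stop and lens in its top. Origin: centre of its underside; z is its axis, up; it starts upright on the bench. Grip it by the knurled body.
- barrel_m: The second smallest of four upright, loose, knurled brass eyepiece barrels, 54 mm tall, about 120 g: a plain lower tube 34 mm in diameter and 24 mm high carries a knurled round body 39 mm in diameter and 30 mm high, with a dark eye stop and lens in its top. Origin: centre of its underside; z is its axis, up; it starts upright on the bench. Grip it by the knurled body.
- barrel_l: The second largest of four upright, loose, knurled brass eyepiece barrels, 62 mm tall, about 200 g: a plain lower tube 45 mm in diameter and 28 mm high carries a knurled round body 50 mm in diameter and 34 mm high, with a dark eye stop and lens in its top. Origin: centre of its underside; z is its axis, up; it starts upright on the bench. Grip it by the knurled body.
- barrel_xl: The largest of four upright, loose, knurled brass eyepiece barrels, 72 mm tall, about 340 g: a plain lower tube 57 mm in diameter and 32 mm high carries a knurled round body 62 mm in diameter and 40 mm high, with a dark eye stop and lens in its top. Origin: centre of its underside; z is its axis, up; it starts upright on the bench. Grip it by the knurled body.
- case_s: The smallest of four loose, empty black plastic screw-case bases, open shallow round cups with a grey felt floor: outer diameter 47 mm, inner diameter 41 mm, 14 mm tall, floor 4 mm thick, 60 g. It belongs to the smallest barrel, whose 24 mm tube stands inside it with 8.5 mm to spare all round. Origin: centre of its underside; z is its axis, up.
- case_m: The second smallest of four loose, empty black plastic screw-case bases, open shallow round cups with a grey felt floor: outer diameter 57 mm, inner diameter 51 mm, 16 mm tall, floor 4 mm thick, 80 g. It belongs to the second smallest barrel, whose 34 mm tube stands inside it with 8.5 mm to spare all round. Origin: centre of its underside; z is its axis, up.
- case_l: The second largest of four loose, empty black plastic screw-case bases, open shallow round cups with a grey felt floor: outer diameter 68 mm, inner diameter 62 mm, 18 mm tall, floor 4 mm thick, 110 g. It belongs to the second largest barrel, whose 45 mm tube stands inside it with 8.5 mm to spare all round. Origin: centre of its underside; z is its axis, up.
- case_xl: The largest of four loose, empty black plastic screw-case bases, open shallow round cups with a grey felt floor: outer diameter 80 mm, inner diameter 74 mm, 20 mm tall, floor 4 mm thick, 150 g. It belongs to the largest barrel, whose 57 mm tube stands inside it with 8.5 mm to spare all round. Origin: centre of its underside; z is its axis, up.
- prism: Green glass three-sided prism standing on its end, about 42 mm along each side and 30 mm tall; not to be disturbed. Origin: centre of its underside.
- shell: White porcelain grinding shell, a shallow bowl 72 mm in diameter and 23 mm tall; not to be disturbed. Origin: centre of its underside. Also among these things lie a flat knurled brass lock ring (46 mm wide, 10 mm high, not a barrel), a steel V-block (50 x 44 x 34 mm) and a white-capped jar (48 mm wide, 50 mm tall). All start at least 90 mm apart, centre to centre.
There are look-alikes about, which are no part of the job. Leave any orange or turquoise look-alike of the case_l alone.

How it is judged:
By the outcome, as a careful person would: the job done as asked, in the order asked, and still so for the second after the job is handed in, with the robot touching nothing.
It also fails if it takes over 96 s, if anything falls off the work surface, if the arm or the gripper's body presses on something with over 40 N, if the wrist force passes 120 N, or if a joint passes its speed limit or range.

ROBOT

A 6-joint arm with a two-finger parallel gripper is mounted at the origin on the work surface. World frame = base frame: x ahead of the robot, y to its left, z up, the work surface at z = 0. Lengths are in m, angles in rad, forces in N, time in s.
With the tool pointing down it reaches from about 0.35 to 0.975 m from the base axis. Payload 4.9 kg.
Tool frame: the origin (TCP) lies on the centre line of the jaws, within the pads' length; the fingertips stand ahead of it and the grasp point (between the pads) is the TCP (manip.tip_extent is the z of the fingertips in the tool frame, in m); z points along the fingers, y is the line along which they close (so a half turn about z gives the same grasp; the last joint's range is limited). The gripper opens to 85 mm and grips with 20 to 120 N. Pads are 22 mm wide; open, the fingers measure 114 mm over their backs; the gripper's body (76 mm by 85 mm) begins 54 mm behind the grasp point. The pads swing forward as they close: fully open they stand 13 mm farther back than shut.
Start: joints at [-1.237, 0.053, 1.613, -0, 1.476, -0.119], TCP at [0.273, -0.562, 0.25] pointing down, gripper open.
Joint ranges: [-3.01, 3.01], [-1.01, 2.22], [0.06, 2.58], [-1.02, 4.17], [0.09, 2.62], [-3.14, 3.14]. Speed limits (rad/s): [2.57, 2.57, 3.14, 3.14, 3.14, 3.14].

INTERFACE

Orientations are given as a unit quaternion [w, x, y, z].
In Python, from plant import manip gives the robot as it stands. The module is installed in compiled form; this text tells all that it offers.
- The arm moves only by the shell command python3 -m crank, which reads ROWS from standard input. ROWS is a JSON list of rows, 1 to 5 of them, each of 7 numbers: the opening from 0.0 (shut) to 1.0 (fully open), then dx, dy, dz in m, then a rotation vector rx, ry, rz in rad; each row shifts and turns the commanded pose from where the row before left it, along the tool's axes as they then stand; what a row does not reach is not made up. A row lasts 1/8 s, in which the tool goes at most 0.0625 m and 0.188 rad, less where a joint would pass 70% of its speed; a pose out of reach is approached as far as the arm can. The fingers move at their own pace and stop on an object; the grip force is fixed at half the most. Time passes only in rows, so rows that do not move let the fingers close. It prints the time, the measured TCP pose, the force, the opening and the grip force at its end. Input that does not fit is refused with a message, and nothing moves.
- manip.state(): the state, without advancing time (a new reading comes with each control period).
- manip.grab_frame(name): name is "scene" or "side" or "wrist"; returns (picture, depth): 384x512x3 uint8, red, green, blue; 384x512 float32, m along the optical axis (not along the pixel's ray), 0 where there is no reading.
- manip.camera_params(name): a dict with "intrinsics" (3x3 intrinsics, pixels), "xyz" and "orientation" of the camera in the world. Camera axes: x right, y down, z forward; pixel columns grow to the right and rows downward; lengths in m; the calibration is good to about 2 mm. The wrist camera is an equidistant fisheye: a pixel r from the principal point sees the ray r / f radians off the axis. A picture is of the moment at which its call begins: read the wrist's pose just before it. camera_params takes no time and is no camera call; for the wrist camera it gives the pose at the moment of the call.
- manip.job_done(): hands the job in; it is judged then, once.
Trained networks look in the newest picture that a camera, given by its name, has taken for a name from the list of things; names that differ only in an ending like _2 or _b are one class to them, and where a whole thing is asked for, a point or a joint stands for the part that bears it (a point fixed in the world has none). Each returns a list of dicts, best first, with "conf" (0 to 1); they miss things now and then, are a little off and sometimes report something else, mostly with a low value. They report only what shows in the picture. A call takes as long as a camera call. They do not tell look-alikes from the thing itself.
- manip.look_for(camera, query): "extent" ([left, top, right, bottom] in pixels, round what is visible of it).
- manip.outline_of(camera, query): "region" (384x512 bool, what is visible of it) and "extent" ([left, top, right, bottom] in pixels, round what is visible of it).
- manip.mark_of(camera, query): "centre" ([row, column] in pixels: a listed point, or the origin of a listed thing).
The state is a dict: "time": time; "joint_pos": joint angles; "joint_vel": joint speeds; "joint_efforts": joint torques, N m; "tool_pos": TCP position; "tool_rot": TCP orientation; "contact_force": force on the tool from outside, world axes, zero at the start; "ft_torque": the same for the moment, N m; "gripper_width": opening from 0.0 (shut) to 1.0 (fully open); "grasp_force": force on a finger pad.
Only numpy, scipy, OpenCV 4.12 (cv2) and the standard library are available. Lean on these libraries where they do the work, as an engineer would, in place of code of your own. Each camera call takes 0.05 s, during which the arm holds its last target. There are 200 camera calls.

## Working session

There is one attempt and no reset: what is moved stays moved. The work goes in short steps, Python scripts to look and compute and a shell command to move; the robot and the scene stay as the last step left them, time stands still between calls to the robot, and variables do not carry over. Pictures are saved under pics/ and viewed, at most 14 in all, crops included, and the job is handed in when it is done.

```bash
mkdir -p pics
cat > h.py <<'E'
import numpy as np, cv2
from scipy.spatial.transform import Rotation as R
from plant import manip
def rot(q): return R.from_quat([q[1],q[2],q[3],q[0]]).as_matrix()
def grab(n):
    p=manip.camera_params(n); im,d=manip.grab_frame(n); return im,d,p
def cloud(d,p,fish=False):
    K=np.array(p["intrinsics"]); v,u=np.mgrid[:d.shape[0],:d.shape[1]]
    x=(u-K[0,2])/K[0,0]; y=(v-K[1,2])/K[1,1]
    if fish:
        r=np.hypot(x,y)+1e-9; s=np.tan(np.minimum(r,1.5))/r; x=x*s;y=y*s
    P=np.stack([x*d,y*d,d],-1)
    return P@rot(p["orientation"]).T+np.array(p["xyz"])
def save(n,im): cv2.imwrite("pics/"+n+".png",im[...,::-1])
E
python3 - <<'E'
from h import *
for n in("scene","side","wrist"):
    im,d,p=grab(n); save(n+"0",im); print(n,p["xyz"],rot(p["orientation"])[:,2].round(2),np.array(p["intrinsics"])[0,0],(d>0).mean())
    np.savez(n+"0.npz",im=im,d=d,xyz=p["xyz"],orientation=p["orientation"],intrinsics=p["intrinsics"])
    if n=="wrist": continue
    P=cloud(d,p,n=="wrist")
    for q in("barrel_s","barrel_m","barrel_l","barrel_xl","case_s","case_m","case_l","case_xl","prism","shell"):
        for o in manip.outline_of(n,q)[:3]:
            m=o["region"]&(d>0); a=P[m]
            if len(a)==0: continue
            t=a[a[:,2]>np.percentile(a[:,2],98)-.006]
            lo,hi=np.percentile(a,2,axis=0),np.percentile(a,98,axis=0)
            print(n,q,round(o["conf"],2),np.array(o["extent"]).astype(int),"top",t.mean(0).round(3),"mid",((lo+hi)/2).round(3),"size",(hi-lo).round(3))
print(manip.state())
im=np.hstack([cv2.imread("pics/scene0.png"),cv2.imread("pics/side0.png")])
E
```

```text
scene [ 1.05444828 -0.36374596  0.69900592] [-0.53  0.39 -0.75] 370.9111470080747 0.9958852132161459
scene barrel_s 0.74 [191 162 201 181] top [ 0.447 -0.077  0.045] mid [ 0.448 -0.078  0.027] size [0.023 0.025 0.042]
scene barrel_s 0.73 [312 171 330 197] top [0.677 0.13  0.053] mid [0.671 0.136 0.028] size [0.049 0.051 0.056]
scene barrel_s 0.73 [314  93 330 117] top [0.442 0.36  0.06 ] mid [0.443 0.358 0.035] size [0.042 0.044 0.057]
scene barrel_m 0.74 [191 162 201 181] top [ 0.447 -0.077  0.045] mid [ 0.448 -0.078  0.027] size [0.023 0.025 0.042]
scene barrel_m 0.73 [312 171 330 197] top [0.677 0.13  0.053] mid [0.671 0.136 0.028] size [0.049 0.051 0.056]
scene barrel_m 0.73 [314  93 330 117] top [0.442 0.36  0.06 ] mid [0.443 0.358 0.035] size [0.042 0.044 0.057]
scene barrel_l 0.74 [191 162 201 181] top [ 0.447 -0.077  0.045] mid [ 0.448 -0.078  0.027] size [0.023 0.025 0.042]
scene barrel_l 0.73 [312 171 330 197] top [0.677 0.13  0.053] mid [0.671 0.136 0.028] size [0.049 0.051 0.056]
scene barrel_l 0.73 [314  93 330 117] top [0.442 0.36  0.06 ] mid [0.443 0.358 0.035] size [0
[... 4232 characters left out ...]
'joint_pos': array([-1.23701421e+00,  5.27223150e-02,  1.61286851e+00,  2.29132378e-06,
        1.47599051e+00, -1.19009300e-01]), 'joint_vel': array([ 0.00053057, -0.00019541, -0.00067471,  0.00044991,  0.00013466,
        0.00085378]), 'joint_efforts': array([ 2.56615758e-04, -3.93687451e+01, -3.70467174e+01, -2.55796664e-05,
        6.53194729e-04, -9.33744474e-06]), 'tool_pos': array([ 0.27341807, -0.56201772,  0.25030856]), 'tool_rot': array([5.50523898e-06, 9.74481791e-01, 2.24466566e-01, 1.74059641e-06]), 'contact_force': array([-0.33874492, -0.54594023, -0.35991996]), 'ft_torque': array([-0.00203183, -0.00116414,  0.01654637]), 'grasp_force': 0.0, 'gripper_width': 1.0011585807460945}
```

View pics/scene0.png

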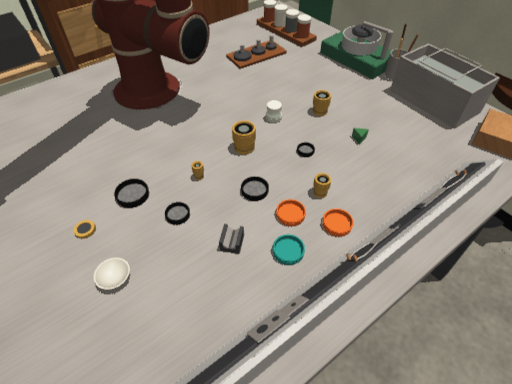

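View pics/side0.png

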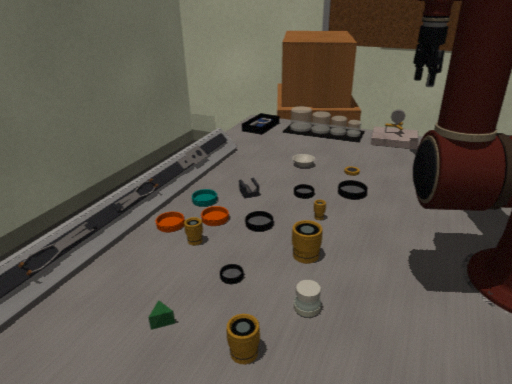

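The scene picture shows black cases xl (131,193), m (177,213), l (255,188) and s (305,149). The barrels are s (197,169), m (322,185), l (321,102) and xl (244,137). The orange and turquoise cups at (291,212), (338,222) and (289,249) stay where they are. The side picture agrees with this. Next I'll refine positions by fitting silhouettes in both views.

```bash
cat > fit.py <<'E'
from h import *
from scipy.optimize import least_squares
B={"s":(24,20,29,46),"m":(34,24,39,54),"l":(45,28,50,62),"xl":(57,32,62,72)}
C={"s":(47,14),"m":(57,16),"l":(68,18),"xl":(80,20)}
G={"barrel_s":(.444,-.076),"barrel_m":(.675,.13),"barrel_l":(.44,.358),"barrel_xl":(.427,.083),
"case_s":(.56,.2),"case_m":(.52,-.183),"case_l":(.567,.009),"case_xl":(.396,-.24)}
def solids(n):
    k,s=n.split("_")
    if k=="case": return [(C[s][0]/2e3,0,C[s][1]/1e3)]
    a,b,c,d=B[s]; return [(a/2e3,0,b/1e3),(c/2e3,b/1e3,d/1e3)]
def model(n,xy,p,S=8):
    K=np.array(p["intrinsics"]);Rm=rot(p["orientation"]);m=np.zeros((384*1,512*1),np.uint8)
    t=np.linspace(0,2*np.pi,60); m=np.zeros((384*S,512*S),np.uint8)
    for r,z0,z1 in solids(n):
        z0=max(z0,.004)
        P=np.array([[xy[0]+r*np.cos(a),xy[1]+r*np.sin(a),z] for z in(z0,z1) for a in t])
        c=(P-np.array(p["xyz"]))@Rm; uv=c[:,:2]/c[:,2:]*[K[0,0],K[1,1]]+[K[0,2],K[1,2]]
        cv2.fillConvexPoly(m,cv2.convexHull(((uv+.5)*S).round().astype(np.int32)),1)
    mo=cv2.moments(m,True); return np.array([mo["m10"]/mo["m00"],mo["m01"]/mo["m00"]])/S-.5, mo["m00"]/S/S
if __name__=="__main__":
  for n,g in G.items():
    for cam in("scene","side"):
        p=dict(np.load(cam+"0.npz")); P=cloud(p["d"],p)
        m=(np.hypot(P[...,0]-g[0],P[...,1]-g[1])<.06)&(P[...,2]>.004)&(p["d"]>0)
        nl,lab,st,ce=cv2.connectedComponentsWithStats(m.astype(np.uint8)); i=1+st[1:,4].argmax(); c=ce[i]
        f=lambda xy:model(n,xy,p)[0]-c
        s=least_squares(f,g,diff_step=.01); z=P[lab==i][:,2]
        print(n,cam,s.x.round(4),"res",round(2*s.cost,3),"area",st[i,4],round(model(n,s.x,p)[1],0),"ztop",np.percentile(z,[90,97]).round(4))
  print("tip",manip.tip_extent)
E
python3 fit.py
```

```text
barrel_s scene [ 0.445  -0.0767] res 0.0 area 191 196.0 ztop [0.0461 0.0476]
barrel_s side [ 0.442  -0.0757] res 0.0 area 203 214.0 ztop [0.0457 0.0466]
barrel_m scene [0.6764 0.1304] res 0.0 area 347 362.0 ztop [0.0545 0.0555]
barrel_m side [0.6738 0.1314] res 0.0 area 420 437.0 ztop [0.0531 0.0545]
barrel_l scene [0.4394 0.3614] res 0.0 area 383 392.0 ztop [0.0616 0.0631]
barrel_l side [0.437  0.3626] res 0.0 area 1378 1411.0 ztop [0.0616 0.0626]
barrel_xl scene [0.4266 0.083 ] res 0.0 area 677 686.0 ztop [0.0715 0.0731]
barrel_xl side [0.4249 0.0831] res 0.0 area 1110 1127.0 ztop [0.0709 0.0723]
case_s scene [0.5423 0.206 ] res 0.0 area 189 209.0 ztop [0.0146 0.0157]
case_s side [0.5407 0.2061] res 0.0 area 322 380.0 ztop [0.0141 0.0146]
case_m scene [ 0.5191 -0.1826] res 0.0 area 381 447.0 ztop [0.0162 0.017 ]
case_m side [ 0.5167 -0.1826] res 0.0 area 215 237.0 ztop [0.0159 0.0172]
case_l scene [0.5704 0.0076] res 0.0 area 474 550.0 ztop [0.0181 0.0192]
case_l side [0.5683 0.0085] res 0.0 area 402 471.0 ztop [0.0174 0.0184]
case_xl scene [ 0.3958 -0.2402] res 0.0 area 687 782.0 ztop [0.0196 0.0214]
case_xl side [ 0.3942 -0.2402] res 0.0 area 419 457.0 ztop [0.0194 0.0205]
tip 0.019
```

Both views agree to within about 1.5 mm, and sizes and heights match the text. I'll align the tool to the world axes, so tool motion is (dx, -dy, -dz), and go to barrel_s.

```bash
echo '[[1, 0, 0, 0.025, 0, 0, 0.151], [1, 0, 0, 0.025, 0, 0, 0.151], [1, 0, 0, 0.025, 0, 0, 0.151]]' | python3 -m crank
echo '[[1, 0.017, -0.0486, 0, 0, 0, 0], [1, 0.017, -0.0486, 0, 0, 0, 0], [1, 0.017, -0.0486, 0, 0, 0, 0], [1, 0.017, -0.0486, 0, 0, 0, 0], [1, 0.017, -0.0486, 0, 0, 0, 0]]' | python3 -m crank
echo '[[1, 0.017, -0.0486, 0, 0, 0, 0], [1, 0.017, -0.0486, 0, 0, 0, 0], [1, 0.017, -0.0486, 0, 0, 0, 0], [1, 0.017, -0.0486, 0, 0, 0, 0], [1, 0.017, -0.0486, 0, 0, 0, 0]]' | python3 -m crank
```

```text
time: 1.52
tool_pos: [0.2734, -0.5621, 0.1747]
tool_rot: [0.0, 1.0, -0.003, 0.0]
contact_force: [-0.7, -0.4, -1.3]
gripper_width: 1.001
grasp_force: 0.0
time: 2.15
tool_pos: [0.3588, -0.3175, 0.1755]
tool_rot: [0.0, 1.0, -0.0, 0.0]
contact_force: [0.8, -0.4, 0.2]
gripper_width: 1.0
grasp_force: 0.0
time: 2.78
tool_pos: [0.4439, -0.0745, 0.1757]
tool_rot: [0.0, 1.0, -0.0, 0.001]
contact_force: [0.4, -0.9, -0.2]
gripper_width: 0.997
grasp_force: 0.0
```

```bash
cat > w.py <<'E'
from h import *; import sys
x,y,z=map(float,sys.argv[1:4]); s=manip.state()
im,d,p=grab("wrist"); P=cloud(d,p,True); save("w%.1f"%s["time"],im)
m=(np.hypot(P[...,0]-x,P[...,1]-y)<.05)&(abs(P[...,2]-z)<.004)&(d>0)
c,r=cv2.minEnclosingCircle(P[m][:,:2].astype(np.float32)); lo,hi=np.percentile(P[m],1,axis=0),np.percentile(P[m],99,axis=0)
print(s["tool_pos"].round(4),"circle",np.round(c,4),round(r,4),"mid",((lo+hi)/2).round(4),(hi-lo).round(3),m.sum())
E
python3 w.py .4435 -.0762 .046; ls pics
```

```text
[ 0.4439 -0.0745  0.1757] circle [ 0.4432 -0.0751] 0.0145 mid [ 0.4434 -0.0751  0.0445] [0.027 0.027 0.005] 567
scene0.png
side0.png
w2.8.png
wrist0.png
```

The wrist view confirms the position. Descend, grip and lift.

```bash
echo '[[1, -0.0005, 0.001, 0.045, 0, 0, 0], [1, 0, 0, 0.045, 0, 0, 0], [1, 0, 0, 0.03, 0, 0, 0], [1, 0, 0, 0.017, 0, 0, 0], [1, 0, 0, 0, 0, 0, 0]]' | python3 -m crank
echo '[[0, 0, 0, 0, 0, 0, 0], [0, 0, 0, 0, 0, 0, 0], [0, 0, 0, 0, 0, 0, 0], [0, 0, 0, 0, 0, 0, 0], [0, 0, 0, 0, 0, 0, 0]]' | python3 -m crank
echo '[[0, 0, 0, 0, 0, 0, 0], [0, 0, 0, 0, 0, 0, 0], [0, 0, 0, -0.01, 0, 0, 0], [0, 0, 0, -0.02, 0, 0, 0]]' | python3 -m crank
```

```text
time: 3.45
tool_pos: [0.4423, -0.0769, 0.0375]
tool_rot: [-0.0, 1.0, -0.0, -0.001]
contact_force: [0.1, 0.4, -1.0]
gripper_width: 1.005
grasp_force: 0.0
time: 4.08
tool_pos: [0.444, -0.0774, 0.0394]
tool_rot: [0.0, 1.0, -0.0, 0.001]
contact_force: [-0.8, -0.5, 6.8]
gripper_width: 0.307
grasp_force: 59.0
time: 4.58
tool_pos: [0.4417, -0.0766, 0.0676]
tool_rot: [-0.001, 1.0, -0.0, -0.002]
contact_force: [-0.2, -0.1, -0.9]
gripper_width: 0.307
grasp_force: 59.0
```

```bash
echo '[[0, 0, 0, -0.045, 0, 0, 0], [0, 0, 0, -0.045, 0, 0, 0], [0, 0.0163, -0.0472, 0, 0, 0, 0], [0, 0.0163, -0.0472, 0, 0, 0, 0], [0, 0.0163, -0.0472, 0, 0, 0, 0]]' | python3 -m crank
echo '[[0, 0.0163, -0.0472, 0, 0, 0, 0], [0, 0.0163, -0.0472, 0, 0, 0, 0], [0, 0.0163, -0.0472, 0, 0, 0, 0], [0, 0, 0, 0, 0, 0, 0]]' | python3 -m crank; python3 w.py .5415 .206 .014
```

```text
time: 5.2
tool_pos: [0.492, 0.0659, 0.1586]
tool_rot: [0.0, 1.0, -0.0, 0.0]
contact_force: [0.8, -0.1, 0.6]
gripper_width: 0.308
grasp_force: 59.1
time: 5.7
tool_pos: [0.5409, 0.2087, 0.1581]
tool_rot: [-0.0, 1.0, 0.002, -0.0]
contact_force: [0.0, -0.2, -0.6]
gripper_width: 0.306
grasp_force: 59.3
[0.5409 0.2087 0.1581] circle [0.5415 0.2073] 0.0244 mid [0.542  0.2069 0.0127] [0.046 0.047 0.005] 620
```

```bash
ls -t pics | head -1; cp pics/$(ls -t pics|head -1) pics/v1.png
```

```text
w5.7.png
```

View pics/v1.png

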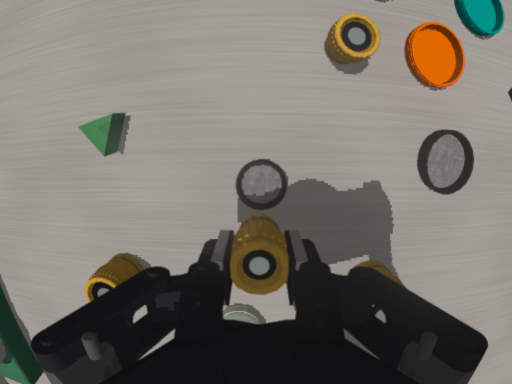

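The wrist picture shows barrel_s upright in the jaws at (260,250), with case_s at (262,185) under the target. Lower it gently.

```bash
echo '[[0, 0.0005, 0, 0.045, 0, 0, 0], [0, 0, 0, 0.04, 0, 0, 0], [0, 0, 0, 0.02, 0, 0, 0], [0, 0, 0, 0.006, 0, 0, 0], [0, 0, 0, 0.002, 0, 0, 0]]' | python3 -m crank
echo '[[0, 0, 0, 0.001, 0, 0, 0], [0, 0, 0, 0.001, 0, 0, 0], [0, 0, 0, 0, 0, 0, 0]]' | python3 -m crank
```

```text
time: 6.38
tool_pos: [0.5422, 0.2061, 0.0464]
tool_rot: [-0.0, 1.0, -0.0, 0.001]
contact_force: [-1.5, 0.8, 0.5]
gripper_width: 0.306
grasp_force: 59.2
time: 6.75
tool_pos: [0.5417, 0.2063, 0.0439]
tool_rot: [-0.0, 1.0, -0.0, 0.0]
contact_force: [-0.1, -0.0, -0.4]
gripper_width: 0.3
grasp_force: 59.2
```

```bash
echo '[[0, 0, 0, 0.001, 0, 0, 0], [0, 0, 0, 0, 0, 0, 0]]' | python3 -m crank;echo '[[0, 0, 0, 0.001, 0, 0, 0], [0, 0, 0, 0, 0, 0, 0]]' | python3 -m crank
```

```text
time: 7.0
tool_pos: [0.5418, 0.2063, 0.0435]
tool_rot: [-0.0, 1.0, -0.0, 0.0]
contact_force: [-2.1, 0.3, 6.1]
gripper_width: 0.303
grasp_force: 59.6
time: 7.25
tool_pos: [0.542, 0.2063, 0.0434]
tool_rot: [0.0, 1.0, 0.0, 0.0]
contact_force: [-4.6, -1.1, 10.1]
gripper_width: 0.303
grasp_force: 60.1
```

Contact felt at about 0.0435. Release and lift.

```bash
echo '[[0, 0, 0, -0.001, 0, 0, 0], [1, 0, 0, 0, 0, 0, 0], [1, 0, 0, 0, 0, 0, 0], [1, 0, 0, 0, 0, 0, 0], [1, 0, 0, 0, 0, 0, 0]]' | python3 -m crank
echo '[[1, 0, 0, -0.02, 0, 0, 0], [1, 0, 0, -0.045, 0, 0, 0], [1, 0, 0, -0.05, 0, 0, 0], [1, 0, 0, 0, 0, 0, 0]]' | python3 -m crank; python3 w.py .5415 .206 .05
```

```text
time: 7.88
tool_pos: [0.5413, 0.2061, 0.0421]
tool_rot: [0.0, 1.0, -0.0, -0.0]
contact_force: [-0.4, 0.0, -0.2]
gripper_width: 1.002
grasp_force: 0.0
time: 8.38
tool_pos: [0.5451, 0.2071, 0.1651]
tool_rot: [-0.002, 1.0, -0.0, 0.006]
contact_force: [0.5, -0.1, 0.2]
gripper_width: 0.997
grasp_force: 0.0
[0.5451 0.2071 0.1651] circle [0.5415 0.2065] 0.0145 mid [0.5416 0.2065 0.0485] [0.027 0.027 0.005] 612
```

```bash
echo '[[1, 0.0444, 0.0251, 0, 0, 0, 0], [1, 0.0444, 0.0251, 0, 0, 0, 0], [1, 0.0444, 0.0251, 0, 0, 0, 0], [1, 0, 0, 0, 0, 0, 0]]' | python3 -m crank;  python3 w.py .675 .131 .053
```

```text
time: 8.93
tool_pos: [0.6759, 0.1286, 0.1556]
tool_rot: [0.0, 1.0, -0.002, -0.001]
contact_force: [-0.5, -0.8, -0.0]
gripper_width: 1.0
grasp_force: 0.0
[0.6759 0.1286 0.1556] circle [0.6753 0.1317] 0.0196 mid [0.6756 0.1316 0.052 ] [0.036 0.036 0.006] 1594
```

```bash
echo '[[1, 0, 0, 0.045, 0, 0, 0], [1, 0, 0, 0.04, 0, 0, 0], [1, 0, 0, 0.02, 0, 0, 0], [1, 0, 0, 0.008, 0, 0, 0], [1, 0, 0, 0, 0, 0, 0]]' | python3 -m crank
echo '[[0, 0, 0, 0, 0, 0, 0], [0, 0, 0, 0, 0, 0, 0], [0, 0, 0, 0, 0, 0, 0], [0, 0, 0, 0, 0, 0, 0], [0, 0, 0, 0, 0, 0, 0]]' | python3 -m crank
```

```text
time: 9.6
tool_pos: [0.6748, 0.1311, 0.045]
tool_rot: [-0.0, 1.0, 0.0, 0.0]
contact_force: [-0.3, -0.7, 0.8]
gripper_width: 0.999
grasp_force: 0.0
time: 10.22
tool_pos: [0.6756, 0.1309, 0.0457]
tool_rot: [-0.0, 1.0, -0.0, 0.001]
contact_force: [-0.2, 0.2, 6.5]
gripper_width: 0.43
grasp_force: 60.5
```

```bash
echo '[[0, 0, 0, 0, 0, 0, 0], [0, 0, 0, -0.016, 0, 0, 0], [0, 0, 0, -0.045, 0, 0, 0], [0, 0, 0, -0.045, 0, 0, 0], [0, -0.0224, 0.0448, 0, 0, 0, 0]]' | python3 -m crank
echo '[[0, -0.0224, 0.0448, 0, 0, 0, 0], [0, -0.0224, 0.0448, 0, 0, 0, 0], [0, -0.0224, 0.0448, 0, 0, 0, 0], [0, -0.0224, 0.0448, 0, 0, 0, 0], [0, -0.0224, 0.0448, 0, 0, 0, 0]]' | python3 -m crank
echo '[[0, -0.0224, 0.0448, 0, 0, 0, 0], [0, 0, 0, 0, 0, 0, 0], [0, 0, 0, 0, 0, 0, 0]]' | python3 -m crank; python3 w.py .518 -.1826 .0155
```

```text
time: 10.85
tool_pos: [0.6556, 0.0876, 0.1569]
tool_rot: [-0.0, 1.0, 0.002, 0.005]
contact_force: [0.5, -1.0, -1.4]
gripper_width: 0.426
grasp_force: 60.3
time: 11.48
tool_pos: [0.5387, -0.139, 0.1503]
tool_rot: [-0.0, 1.0, -0.0, -0.0]
contact_force: [0.4, -1.7, -0.4]
gripper_width: 0.425
grasp_force: 60.3
time: 11.85
tool_pos: [0.5176, -0.1824, 0.1503]
tool_rot: [-0.0, 1.0, -0.0, -0.0]
contact_force: [0.1, 0.9, -1.0]
gripper_width: 0.425
grasp_force: 60.5
[ 0.5176 -0.1824  0.1503] circle [ 0.5181 -0.1816] 0.0295 mid [ 0.5228 -0.1816  0.0144] [0.047 0.056 0.005] 608
```

```bash
echo '[[0, 0, 0, 0.045, 0, 0, 0], [0, 0, 0, 0.035, 0, 0, 0], [0, 0, 0, 0.015, 0, 0, 0], [0, 0, 0, 0.004, 0, 0, 0], [0, 0, 0, 0, 0, 0, 0]]' | python3 -m crank
echo '[[0, 0, 0, 0.001, 0, 0, 0], [0, 0, 0, 0, 0, 0, 0]]' | python3 -m crank;echo '[[0, 0, 0, 0.001, 0, 0, 0], [0, 0, 0, 0, 0, 0, 0]]' | python3 -m crank;echo '[[0, 0, 0, 0.001, 0, 0, 0], [0, 0, 0, 0, 0, 0, 0]]' | python3 -m crank
```

```text
time: 12.52
tool_pos: [0.5187, -0.1828, 0.0524]
tool_rot: [0.0, 1.0, 0.0, 0.001]
contact_force: [-0.1, 0.4, -1.6]
gripper_width: 0.427
grasp_force: 60.5
time: 12.78
tool_pos: [0.5183, -0.1832, 0.0514]
tool_rot: [0.0, 1.0, -0.0, 0.001]
contact_force: [0.2, -0.3, -2.4]
gripper_width: 0.426
grasp_force: 60.5
time: 13.02
tool_pos: [0.518, -0.183, 0.0497]
tool_rot: [0.0, 1.0, -0.0, 0.0]
contact_force: [0.7, -0.1, 0.5]
gripper_width: 0.425
grasp_force: 60.8
time: 13.28
tool_pos: [0.5182, -0.183, 0.0497]
tool_rot: [0.0, 1.0, -0.0, 0.0]
contact_force: [-2.9, 1.5, 5.8]
gripper_width: 0.425
grasp_force: 61.3
```

```bash
echo '[[0, 0, 0, -0.001, 0, 0, 0], [1, 0, 0, 0, 0, 0, 0], [1, 0, 0, 0, 0, 0, 0], [1, 0, 0, 0, 0, 0, 0], [1, 0, 0, 0, 0, 0, 0]]' | python3 -m crank
echo '[[1, 0, 0, -0.021, 0, 0, 0], [1, 0, 0, -0.04, 0, 0, 0], [1, 0, 0, -0.05, 0, 0, 0], [1, 0, 0, 0, 0, 0, 0], [1, 0, 0, 0, 0, 0, 0]]' | python3 -m crank; python3 w.py .518 -.183 .057
```

```text
time: 13.9
tool_pos: [0.5177, -0.1827, 0.0492]
tool_rot: [-0.0, 1.0, -0.0, -0.0]
contact_force: [0.5, -0.2, -0.1]
gripper_width: 1.0
grasp_force: 0.0
time: 14.52
tool_pos: [0.5175, -0.1826, 0.16]
tool_rot: [-0.0, 1.0, -0.0, -0.0]
contact_force: [0.0, -0.7, -0.0]
gripper_width: 1.0
grasp_force: 0.0
[ 0.5175 -0.1826  0.16  ] circle [ 0.5179 -0.1825] 0.0196 mid [ 0.5183 -0.1825  0.0559] [0.036 0.036 0.006] 1565
```

```bash
echo '[[1, -0.008, -0.0545, 0, 0, 0, 0], [1, -0.008, -0.0545, 0, 0, 0, 0], [1, -0.008, -0.0545, 0, 0, 0, 0], [1, -0.008, -0.0545, 0, 0, 0, 0], [1, -0.008, -0.0545, 0, 0, 0, 0]]' | python3 -m crank
echo '[[1, -0.008, -0.0545, 0, 0, 0, 0], [1, -0.008, -0.0545, 0, 0, 0, 0], [1, -0.008, -0.0545, 0, 0, 0, 0], [1, -0.008, -0.0545, 0, 0, 0, 0], [1, -0.008, -0.0545, 0, 0, 0, 0]]' | python3 -m crank
echo '[[1, 0, 0, 0, 0, 0, 0], [1, 0, 0, 0, 0, 0, 0]]' | python3 -m crank; python3 w.py .438 .362 .061
```

```text
time: 15.2
tool_pos: [0.4761, 0.0913, 0.1582]
tool_rot: [0.0, 1.0, -0.0, -0.002]
contact_force: [0.8, -0.4, -0.3]
gripper_width: 1.003
grasp_force: 0.0
time: 15.82
tool_pos: [0.4363, 0.3634, 0.158]
tool_rot: [0.001, 1.0, -0.0, -0.001]
contact_force: [1.2, 0.3, -0.1]
gripper_width: 0.999
grasp_force: 0.0
time: 16.08
tool_pos: [0.4369, 0.3615, 0.1584]
tool_rot: [0.001, 1.0, 0.0, -0.001]
contact_force: [0.1, 0.0, 0.2]
gripper_width: 1.003
grasp_force: 0.0
[0.4369 0.3615 0.1584] circle [0.4378 0.3627] 0.0253 mid [0.4389 0.3626 0.0599] [0.046 0.046 0.006] 2582
```

Correct by about 1 mm, then descend to 0.050 and grip.

```bash
echo '[[1, 0.001, -0.001, 0.045, 0, 0, 0], [1, 0, 0, 0.04, 0, 0, 0], [1, 0, 0, 0.018, 0, 0, 0], [1, 0, 0, 0.006, 0, 0, 0], [1, 0, 0, 0, 0, 0, 0]]' | python3 -m crank
echo '[[0, 0, 0, 0, 0, 0, 0], [0, 0, 0, 0, 0, 0, 0], [0, 0, 0, 0, 0, 0, 0], [0, 0, 0, 0, 0, 0, 0], [0, 0, 0, 0, 0, 0, 0]]' | python3 -m crank
```

```text
time: 16.75
tool_pos: [0.4396, 0.3633, 0.0522]
tool_rot: [-0.0, 1.0, -0.0, 0.001]
contact_force: [0.8, 0.6, 1.2]
gripper_width: 0.998
grasp_force: 0.0
time: 17.38
tool_pos: [0.4399, 0.364, 0.053]
tool_rot: [-0.001, 1.0, 0.0, 0.001]
contact_force: [-0.3, 0.0, 5.0]
gripper_width: 0.556
grasp_force: 62.7
```

```bash
echo '[[0, 0, 0, 0, 0, 0, 0], [0, 0, 0, -0.02, 0, 0, 0], [0, 0, 0, -0.045, 0, 0, 0], [0, 0, 0, -0.045, 0, 0, 0], [0, 0.0188, 0.0506, 0, 0, 0, 0]]' | python3 -m crank
echo '[[0, 0.0188, 0.0506, 0, 0, 0, 0], [0, 0.0188, 0.0506, 0, 0, 0, 0], [0, 0.0188, 0.0506, 0, 0, 0, 0], [0, 0.0188, 0.0506, 0, 0, 0, 0], [0, 0.0188, 0.0506, 0, 0, 0, 0]]' | python3 -m crank
echo '[[0, 0.0188, 0.0506, 0, 0, 0, 0], [0, 0, 0, 0, 0, 0, 0], [0, 0, 0, 0, 0, 0, 0]]' | python3 -m crank; python3 w.py .5694 .008 .0175
```

```text
time: 18.0
tool_pos: [0.4595, 0.3155, 0.1676]
tool_rot: [-0.003, 1.0, 0.002, 0.004]
contact_force: [1.0, -0.8, -3.1]
gripper_width: 0.557
grasp_force: 62.5
time: 18.62
tool_pos: [0.5515, 0.058, 0.1618]
tool_rot: [-0.0, 1.0, -0.0, -0.0]
contact_force: [-0.1, 0.2, -1.0]
gripper_width: 0.554
grasp_force: 62.5
time: 19.0
tool_pos: [0.5698, 0.0093, 0.1612]
tool_rot: [-0.0, 1.0, -0.0, -0.0]
contact_force: [0.1, 0.4, -2.0]
gripper_width: 0.557
grasp_force: 62.7
[0.5698 0.0093 0.1612] circle [0.5699 0.0085] 0.0346 mid [0.5781 0.0083 0.0166] [0.051 0.067 0.005] 642
```

```bash
echo '[[0, 0, 0.0005, 0.045, 0, 0, 0], [0, 0, 0, 0.035, 0, 0, 0], [0, 0, 0, 0.018, 0, 0, 0], [0, 0, 0, 0.004, 0, 0, 0], [0, 0, 0, 0, 0, 0, 0]]' | python3 -m crank
echo '[[0, 0, 0, 0.0015, 0, 0, 0], [0, 0, 0, 0, 0, 0, 0]]' | python3 -m crank;echo '[[0, 0, 0, 0.001, 0, 0, 0], [0, 0, 0, 0, 0, 0, 0]]' | python3 -m crank;echo '[[0, 0, 0, 0.001, 0, 0, 0], [0, 0, 0, 0, 0, 0, 0]]' | python3 -m crank
```

```text
time: 19.68
tool_pos: [0.5712, 0.0088, 0.0605]
tool_rot: [0.0, 1.0, 0.0, 0.001]
contact_force: [-0.4, -0.2, -1.5]
gripper_width: 0.557
grasp_force: 62.7
time: 19.92
tool_pos: [0.5711, 0.0084, 0.0589]
tool_rot: [0.0, 1.0, -0.0, 0.001]
contact_force: [-0.6, 0.1, -1.9]
gripper_width: 0.557
grasp_force: 62.7
time: 20.18
tool_pos: [0.5705, 0.0085, 0.057]
tool_rot: [0.0, 1.0, -0.0, 0.0]
contact_force: [-0.9, -0.2, -2.0]
gripper_width: 0.556
grasp_force: 62.7
time: 20.42
tool_pos: [0.5706, 0.0085, 0.057]
tool_rot: [0.0, 1.0, -0.0, -0.0]
contact_force: [-3.3, 1.2, 5.5]
gripper_width: 0.553
grasp_force: 63.3
```

```bash
echo '[[0, 0, 0, -0.001, 0, 0, 0], [1, 0, 0, 0, 0, 0, 0], [1, 0, 0, 0, 0, 0, 0], [1, 0, 0, 0, 0, 0, 0], [1, 0, 0, 0, 0, 0, 0]]' | python3 -m crank
echo '[[1, 0, 0, -0.02, 0, 0, 0], [1, 0, 0, -0.04, 0, 0, 0], [1, 0, 0, -0.045, 0, 0, 0], [1, 0, 0, 0, 0, 0, 0], [1, 0, 0, 0, 0, 0, 0]]' | python3 -m crank; python3 w.py .5694 .008 .065
```

```text
time: 21.05
tool_pos: [0.5704, 0.0086, 0.0568]
tool_rot: [0.0, 1.0, -0.0, 0.0]
contact_force: [-0.5, 0.2, -0.6]
gripper_width: 1.003
grasp_force: 0.0
time: 21.68
tool_pos: [0.5704, 0.0085, 0.1626]
tool_rot: [0.0, 1.0, -0.0, 0.0]
contact_force: [-0.6, 0.7, -0.4]
gripper_width: 0.997
grasp_force: 0.0
[0.5704 0.0085 0.1626] circle [0.569  0.0084] 0.025 mid [0.5695 0.0084 0.0639] [0.046 0.046 0.006] 2547
```

```bash
echo '[[1, -0.0482, -0.0248, 0, 0, 0, 0], [1, -0.0482, -0.0248, 0, 0, 0, 0], [1, -0.0482, -0.0248, 0, 0, 0, 0], [1, 0, 0, 0, 0, 0, 0], [1, 0, 0, 0, 0, 0, 0]]' | python3 -m crank; python3 w.py .4258 .083 .0705
```

```text
time: 22.35
tool_pos: [0.4254, 0.083, 0.1611]
tool_rot: [0.0, 1.0, 0.0, -0.0]
contact_force: [-0.1, -0.7, 1.0]
gripper_width: 1.002
grasp_force: 0.0
[0.4254 0.083  0.1611] circle [0.426  0.0835] 0.0309 mid [0.4266 0.0834 0.0696] [0.058 0.057 0.006] 4630
```

```bash
echo '[[1, 0.0005, -0.0005, 0.035, 0, 0, 0], [1, 0, 0, 0.035, 0, 0, 0], [1, 0, 0, 0.025, 0, 0, 0], [1, 0, 0, 0.01, 0, 0, 0], [1, 0, 0, 0, 0, 0, 0]]' | python3 -m crank
echo '[[0, 0, 0, 0, 0, 0, 0], [0, 0, 0, 0, 0, 0, 0], [0, 0, 0, 0, 0, 0, 0], [0, 0, 0, 0, 0, 0, 0], [0, 0, 0, 0, 0, 0, 0]]' | python3 -m crank
```

```text
time: 23.02
tool_pos: [0.4265, 0.0832, 0.0564]
tool_rot: [0.0, 1.0, -0.0, -0.001]
contact_force: [-0.2, -0.1, 0.3]
gripper_width: 1.002
grasp_force: 0.0
time: 23.65
tool_pos: [0.4278, 0.0836, 0.0585]
tool_rot: [-0.0, 1.0, -0.0, 0.002]
contact_force: [0.4, 0.2, 6.6]
gripper_width: 0.701
grasp_force: 65.5
```

```bash
echo '[[0, 0, 0, 0, 0, 0, 0], [0, 0, 0, -0.02, 0, 0, 0], [0, 0, 0, -0.04, 0, 0, 0], [0, 0, 0, -0.045, 0, 0, 0], [0, -0.0052, 0.054, 0, 0, 0, 0]]' | python3 -m crank
echo '[[0, -0.0052, 0.054, 0, 0, 0, 0], [0, -0.0052, 0.054, 0, 0, 0, 0], [0, -0.0052, 0.054, 0, 0, 0, 0], [0, -0.0052, 0.054, 0, 0, 0, 0], [0, -0.0052, 0.054, 0, 0, 0, 0]]' | python3 -m crank
echo '[[0, 0, 0, 0, 0, 0, 0], [0, 0, 0, 0, 0, 0, 0]]' | python3 -m crank; python3 w.py .395 -.2402 .0195
```

```text
time: 24.28
tool_pos: [0.4231, 0.0307, 0.1655]
tool_rot: [0.0, 1.0, 0.003, 0.004]
contact_force: [1.0, -1.7, -4.1]
gripper_width: 0.698
grasp_force: 66.7
time: 24.9
tool_pos: [0.3935, -0.2415, 0.1603]
tool_rot: [-0.001, 1.0, -0.0, -0.001]
contact_force: [0.2, 0.1, -3.7]
gripper_width: 0.695
grasp_force: 66.6
time: 25.15
tool_pos: [0.3941, -0.2397, 0.1604]
tool_rot: [-0.001, 1.0, -0.0, -0.001]
contact_force: [-0.7, -0.1, -5.0]
gripper_width: 0.692
grasp_force: 67.2
[ 0.3941 -0.2397  0.1604] circle [ 0.3959 -0.2397] 0.0407 mid [ 0.4084 -0.2396  0.0185] [0.054 0.08  0.005] 724
```

```bash
echo '[[0, 0.001, 0.0004, 0.04, 0, 0, 0], [0, 0, 0, 0.03, 0, 0, 0], [0, 0, 0, 0.018, 0, 0, 0], [0, 0, 0, 0.006, 0, 0, 0], [0, 0, 0, 0, 0, 0, 0]]' | python3 -m crank
echo '[[0, 0, 0, 0.002, 0, 0, 0], [0, 0, 0, 0, 0, 0, 0]]' | python3 -m crank;echo '[[0, 0, 0, 0.002, 0, 0, 0], [0, 0, 0, 0, 0, 0, 0]]' | python3 -m crank;echo '[[0, 0, 0, 0.001, 0, 0, 0], [0, 0, 0, 0, 0, 0, 0]]' | python3 -m crank
```

```text
time: 25.82
tool_pos: [0.3961, -0.2401, 0.0678]
tool_rot: [-0.0, 1.0, 0.001, -0.0]
contact_force: [0.6, 1.1, -3.3]
gripper_width: 0.7
grasp_force: 67.3
time: 26.08
tool_pos: [0.3964, -0.2412, 0.0666]
tool_rot: [0.0, 1.0, -0.0, 0.001]
contact_force: [-0.5, -0.3, -4.0]
gripper_width: 0.698
grasp_force: 67.3
time: 26.32
tool_pos: [0.3959, -0.2409, 0.0638]
tool_rot: [-0.0, 1.0, -0.0, -0.0]
contact_force: [-0.4, 0.1, -3.5]
gripper_width: 0.694
grasp_force: 67.3
time: 26.58
tool_pos: [0.3959, -0.2409, 0.0627]
tool_rot: [-0.0, 1.0, -0.0, -0.0]
contact_force: [-1.4, -1.2, -4.1]
gripper_width: 0.7
grasp_force: 67.3
```

```bash
echo '[[0, 0, 0, 0.001, 0, 0, 0], [0, 0, 0, 0, 0, 0, 0]]' | python3 -m crank;echo '[[0, 0, 0, 0.0005, 0, 0, 0], [0, 0, 0, 0, 0, 0, 0]]' | python3 -m crank
```

```text
time: 26.82
tool_pos: [0.3961, -0.241, 0.0626]
tool_rot: [-0.0, 1.0, -0.0, -0.0]
contact_force: [-3.6, 2.6, 4.6]
gripper_width: 0.7
grasp_force: 67.8
time: 27.08
tool_pos: [0.3961, -0.241, 0.0626]
tool_rot: [-0.0, 1.0, -0.0, -0.0]
contact_force: [-6.4, 4.5, 8.4]
gripper_width: 0.695
grasp_force: 68.2
```

Contact felt. Release, lift, and move back clear of everything for the final check.

```bash
echo '[[0, 0, 0, -0.001, 0, 0, 0], [1, 0, 0, 0, 0, 0, 0], [1, 0, 0, 0, 0, 0, 0], [1, 0, 0, 0, 0, 0, 0], [1, 0, 0, 0, 0, 0, 0]]' | python3 -m crank
echo '[[1, 0, 0, -0.02, 0, 0, 0], [1, 0, 0, -0.04, 0, 0, 0], [1, 0, 0, -0.05, 0, 0, 0], [1, 0, 0, -0.04, 0, 0, 0], [1, 0, 0, 0, 0, 0, 0]]' | python3 -m crank
echo '[[1, 0, 0.05, 0, 0, 0, 0], [1, 0, 0.05, 0, 0, 0, 0], [1, 0, 0.05, 0, 0, 0, 0], [1, 0, 0.05, 0, 0, 0, 0], [1, 0, 0, 0, 0, 0, 0]]' | python3 -m crank
python3 - <<'E'
from h import *
from fit import *
import fit
for n in("scene","side"):
    im,d,p=grab(n); save(n+"1",im); P=cloud(d,p)
    for s,(x,y) in {k[5:]:v for k,v in G.items() if k[:4]=="case"}.items():
        if s=="s": x,y=.5415,.206
        z=.004+B[s][3]/1e3; m=(np.hypot(P[...,0]-x,P[...,1]-y)<.06)&(d>0); t=P[m&(P[...,2]>z-.004)]; q=P[m&(P[...,2]>.006)&(P[...,2]<C[s][1]/1e3)]
        f=lambda a:((a.max(0)+a.min(0))/2).round(4)
        print(n,s,"top",f(t)[:2],(t.max(0)-t.min(0)).round(3),t[:,2].max().round(4),z,"cup",f(q)[:2])
E
```

```text
time: 27.7
tool_pos: [0.3961, -0.241, 0.0624]
tool_rot: [0.0, 1.0, -0.0, 0.0]
contact_force: [0.0, -0.2, 0.5]
gripper_width: 1.003
grasp_force: 0.0
time: 28.32
tool_pos: [0.3978, -0.2424, 0.2169]
tool_rot: [0.003, 1.0, -0.0, 0.003]
contact_force: [0.7, 0.1, 0.2]
gripper_width: 0.999
grasp_force: 0.0
time: 28.95
tool_pos: [0.3949, -0.4429, 0.21]
tool_rot: [-0.001, 1.0, -0.002, -0.001]
contact_force: [0.9, 0.1, 0.1]
gripper_width: 0.999
grasp_force: 0.0
scene s top [0.5434 0.2037] [0.029 0.028 0.007] 0.0532 0.05 cup [0.5445 0.2041]
scene m top [ 0.5201 -0.1839] [0.036 0.037 0.007] 0.0612 0.057999999999999996 cup [ 0.5233 -0.1837]
scene l top [0.5712 0.0072] [0.051 0.048 0.007] 0.0688 0.066 cup [0.5737 0.0061]
scene xl top [ 0.3962 -0.2426] [0.063 0.06  0.007] 0.0787 0.076 cup [ 0.4044 -0.2406]
side s top [0.5394 0.2062] [0.027 0.03  0.006] 0.0516 0.05 cup [0.5394 0.207 ]
side m top [ 0.5156 -0.1819] [0.036 0.04  0.006] 0.0598 0.057999999999999996 cup [ 0.516  -0.1793]
side l top [0.5671 0.0078] [0.05  0.05  0.007] 0.0686 0.066 cup [0.5675 0.0118]
side xl top [ 0.3924 -0.2399] [0.06  0.062 0.005] 0.0775 0.076 cup [ 0.3938 -0.2325]
```

View pics/scene1.png

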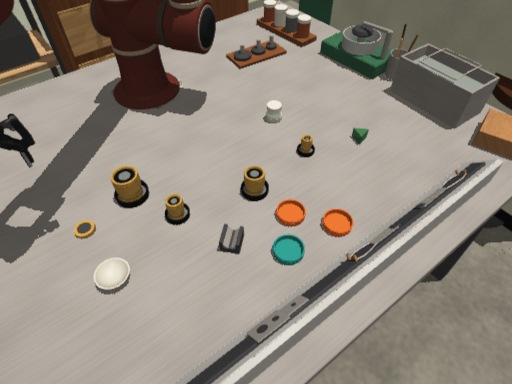

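View pics/side1.png

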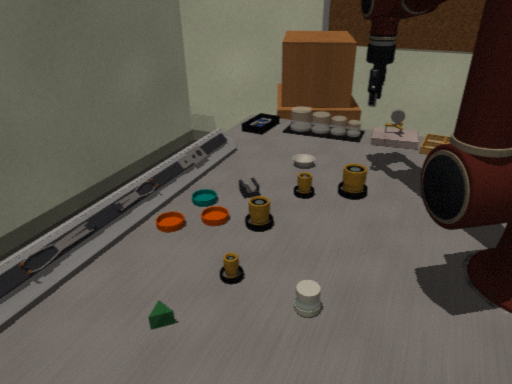

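Both pictures show all four barrels upright in their matching black cases: s (306,147), m (176,210), l (255,183) and xl (128,187) in the scene view. Heights match barrel plus the 4 mm floor. The prism, shell and coloured cups are where they were, and the robot is clear.

```bash
python3 -c "
from plant import manip
print(manip.job_done())"
```

```text
the job is handed in; nothing more can be done
None
```

All four barrels stand upright and centred on the felt in the bases of their own size, with the prism and shell where they lay, and the job was handed in at about 29 s of the 96 s allowed.

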